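Sort the stripped drive parts on a bicycle taxi repair counter

TASK

Put away the parts from the stripped-down bicycle taxi: lay the crank arm flat in the long steel tray, lay the tire lever flat in the smaller wooden tray, and put the bearing cup in the round dish. Slip the freewheel down over the post of the wooden cog stand, toothed rim down so that it lies flat on the base, and then slip the flat cog over the same post so that it lies flat on top of the freewheel. Let go of everything and leave it all at rest.

Things in the scene. Friction and masses are not known exactly. Their poses are not given: they have to be found in the camera images.
- crank_arm: Worn aluminium bicycle crank arm, lying flat: a straight bar 24 mm wide and 12 mm thick along its x axis, 182 mm long over all, with a round boss of 34 mm diameter and 20 mm height at its -x end (centre at x = -76 mm) and a smaller round eye of 26 mm diameter and 14 mm height at its +x end (x = +76 mm). The bosses and bar are flush underneath. Origin: underside, mid-length; z up. The centre of mass lies about 12 mm from the origin towards the big boss. About 280 g.
- freewheel: Blackened steel freewheel, lying toothed rim down: a toothed disc of 71 mm diameter and 4 mm thickness at the bottom, and above it a plain round body of 52 mm diameter reaching from 4 to 16 mm height, which is what to grip; a 34 mm bore runs right through. Origin: centre of the underside, on the axis; z up. About 240 g.
- tire_lever: Yellow plastic tire lever, lying flat along its x axis: 124 mm long (x from -66 to +58 mm), 18 mm wide and 8 mm thick from its round -x end up to x = 27 mm, then a tip 15 mm wide and 5 mm thick. Origin: underside, near mid-length; z up. The centre of mass is at about x = -11 mm. About 30 g.
- flat_cog: Flat cog (plain sprocket) of blackened steel, lying flat: 56 mm diameter over its 14 teeth, 9 mm thick, without a raised body, with a 34 mm hole through the middle. Smaller and thinner than the freewheel. Origin: centre of the underside, on the axis; z up. About 90 g.
- bearing_cup: Bearing cup: a bright steel ring of 40 mm outer diameter, 26 mm bore and 20 mm height, standing on its flat end. Origin: centre of the underside; z up. About 80 g.
- crank_tray: Long open tray of sheet steel, fixed, the longest tray on the counter: outside 100 mm (its x) by 240 mm (its y, the long side) and 22 mm high, walls and floor 4 mm thick, so 92 by 232 mm inside. Origin: centre of the underside; the inner floor is 4 mm above it.
- tool_tray: Smaller open wooden tool tray, fixed: outside 96 mm (its x) by 170 mm (its y, the long side) and 20 mm high, walls and floor 8 mm thick, so 80 by 154 mm inside. Origin: centre of the underside; the inner floor is 8 mm above it.
- dish: Round open aluminium dish, fixed: 128 mm across the rim, 18 mm high, inner floor about 112 mm across and 4 mm above the counter. Origin: centre of the underside.
- cog_stand: Cog stand, fixed: a square wooden base 110 by 110 mm, 10 mm thick, with one upright round steel post of 16 mm diameter in its middle, whose top is 52 mm above the counter. Origin: centre of the base's underside, on the post's axis; z up.
Not all that is in view belongs to the job. Leave any red or white look-alike of the flat_cog alone. What is shaped like the crank_arm but red is not meant.

How it is judged (in metres and radians):
At the end, for the whole second after the job is handed in: Crank arm flat (0.1 rad) on the floor of the steel tray, tire lever flat in the wooden tray, cup on the dish floor (within 47 mm of its middle), freewheel toothed rim down on the stand base and flat cog flat on it, both around the post (axes within 13 mm). All released, at rest (x of crank_arm in the frame of crank_tray between -0.036 and 0.036 m and y of crank_arm in the frame of crank_tray between -0.03 and 0.03 m and ((angle between crank_arm's own z axis and vertical below 0.1 rad and z of crank_arm in the frame of crank_tray below 0.012 m) or (angle between crank_arm's own z axis and vertical above 3.04 rad and z of crank_arm in the frame of crank_tray below 0.03 m)) and x of tire_lever in the frame of tool_tray between -0.034 and 0.034 m and y of tire_lever in the frame of tool_tray between -0.04 and 0.04 m and ((angle between tire_lever's own z axis and vertical below 0.1 rad and z of tire_lever in the frame of tool_tray below 0.014 m) or (angle between tire_lever's own z axis and vertical above 3.04 rad and z of tire_lever in the frame of tool_tray below 0.021 m)) and horizontal distance between bearing_cup and dish below 0.047 m and z of bearing_cup in the frame of dish below 0.028 m and horizontal distance between each of freewheel, flat_cog and cog_stand below 0.013 m and z of freewheel in the frame of cog_stand between 0.007 and 0.014 m and angle between freewheel's own z axis and vertical below 0.1 rad and z of flat_cog in the frame of cog_stand between 0.022 and 0.039 m and angle between the z axis of flat_cog and the z axis of cog_stand, either way round below 0.1 rad and linear speed of each of crank_arm, freewheel, tire_lever, flat_cog, bearing_cup below 0.02 m/s and contact force between each of crank_arm, freewheel, tire_lever, flat_cog, bearing_cup and the fingers below 0.01 N); the robot touches nothing.
It also fails if it takes over 125 s, if anything falls off the work surface, if the arm or the gripper's body presses on something with over 40 N, if the wrist force passes 120 N, or if a joint passes its speed limit or range.

ROBOT

A 6-joint arm with a two-finger parallel gripper is mounted at the origin on the work surface. World frame = base frame: x ahead of the robot, y to its left, z up, the work surface at z = 0. Lengths are in mm, angles in rad, forces in N, time in s.
With the tool pointing down it reaches from about 275 to 825 mm from the base axis. Payload 4.9 kg.
Tool frame: the origin (TCP) lies at the very end of the fingers, on their centre line; the grasp point (between the pads) lies 19 mm behind it; z points along the fingers, y is the direction in which the jaws open and shut (so a half turn about z gives the same grasp; the last joint's range is limited). The gripper opens to 85 mm and grips with 20 to 120 N. Pads are 22 mm wide; open, the fingers measure 114 mm over their backs; the gripper's body (76 mm by 85 mm) begins 54 mm behind the grasp point. The pads swing forward as they close: fully open they stand 13 mm farther back than shut.
Start: joints at [-1.41, 0.326, -0.193, 1.052, 0, 1.437], TCP at [159.813, -526.287, 231.281] pointing down, gripper open.
Joint ranges: [-2.65, 2.65], [-0.97, 1.79], [-1.3, 1.35], [-1.93, 2.1], [-1.47, 1.37], [-3.14, 3.14]. Speed limits (rad/s): [2.57, 2.57, 3.14, 3.14, 3.14, 3.14].

INTERFACE

Orientations are given as [roll, pitch, yaw] about the fixed x, y, z axes, in that order (R = Rz(yaw) Ry(pitch) Rx(roll)).
In Python, from bench import bot, solve_ik, imaging gives the robot as it stands. Calls block until the motion is done:
- bot.move_ptp(position, orientation): joint-space move of the TCP to a pose.
- bot.movel(position, rot=None, max_speed=150, threshold=None): straight line of the TCP; rot=None keeps the orientation; max_speed is the mean speed in mm/s. With threshold (N) it stops when the force on the tool has changed by that much, and returns True; else False.
- bot.move_j(angles): joint-space move.
- bot.grip(opening, effort=None): opening from 0.0 (shut) to 1.0 (fully open); effort is the grip in N (None keeps the last); returns when the fingers have stopped.
- bot.dwell(seconds).
- solve_ik(position, orientation): joint angles nearest the present ones, or None.
- bot.get_state(): the state.
- imaging.capture(name): name is "scene" or "top"; returns the picture (400x640x3 uint8, blue, green, red); there is no depth.
- imaging.camera_model(name): a dict with "K" (3x3 intrinsics, pixels), "position" and "rotation" of the camera in the world. Camera axes: x right, y up, looking along -z (the intrinsics and any distortion apply to the point x, -y, -z); pixel columns grow to the right and rows downward; lengths in mm; the calibration is good to about 2 mm. A picture is of the moment at which its call begins. camera_model takes no time and is no camera call.
A pose or a line that the arm cannot do raises bot.IKError and nothing moves.
- bot.sign_off(): hands the job in, once; it reports no verdict.
The state is a dict: "t": time; "qpos": joint angles; "joint_velocities": joint speeds; "effort": joint torques, N m; "tcp_pos": TCP position; "orientation": TCP orientation; "contact_force": force on the tool from outside, world axes, zero at the start; "wrist_torque": the same for the moment, N m; "opening": opening from 0.0 (shut) to 1.0 (fully open).
Only numpy, scipy, OpenCV 4.12 (cv2) and the standard library are available. Lean on these libraries where they do the work, as an engineer would, in place of code of your own. Each camera call takes 0.05 s, during which the arm holds its last target.

## Working session

There is one attempt and no reset: what is moved stays moved. The work goes in short steps, each a Python script; the robot and the scene stay as the last script left them, time stands still between calls to the robot, and variables do not carry over. Pictures are saved under pics/ and viewed, and the job is handed in when it is done.

```bash
ls; mkdir -p pics; python3 - <<'E'
from bench import bot, solve_ik, imaging
import cv2
for n in("scene","top"):
    im=imaging.capture(n); cv2.imwrite(f"pics/{n}0.png",im); m=imaging.camera_model(n); print(n,m)
print(bot.get_state())
E
```

```text
pics
scene {'K': array([[364.60688292,   0.        , 311.67997933],
       [  0.        , 364.60688292, 203.56466471],
       [  0.        ,   0.        ,   1.        ]]), 'position': array([ 896.36752942, -569.75075836,  638.01650772]), 'rotation': array([ 0.86712303, -0.01413986,  0.65978213])}
top {'K': array([[363.87169875,   0.        , 318.73240987],
       [  0.        , 363.87169875, 202.08288716],
       [  0.        ,   0.        ,   1.        ]]), 'position': array([286.15048289,  -9.39554997, 909.11537017]), 'rotation': array([ 0.2276519 ,  0.00501792, -1.56497393])}
{'t': 0.1, 'qpos': array([-1.41021416e+00,  3.26874638e-01, -1.93484382e-01,  1.05203205e+00,
       -7.83899668e-06,  1.43661761e+00]), 'joint_velocities': array([-6.53143351e-04, -1.79774620e-03,  9.11997669e-04,  9.19728262e-05,
        6.07231558e-04, -3.04951230e-04]), 'effort': array([ 6.56384054e-04, -4.44242764e+01,  2.63036764e+01,  7.97597895e-03,
       -9.33933984e-05, -6.52304664e-06]), 'tcp_pos': array([ 159.71459098, -525.74027761,  230.57731588]), 'orientation': array([-3.14001120e+00, -2.05570570e-04,  2.94760723e-01]), 'contact_force': array([-0.30599618, -0.62457357, -0.31320077]), 'wrist_torque': array([-0.01076486, -0.03171514, -0.0244572 ]), 'opening': 0.9966954312502512}
```

View pics/scene0.png

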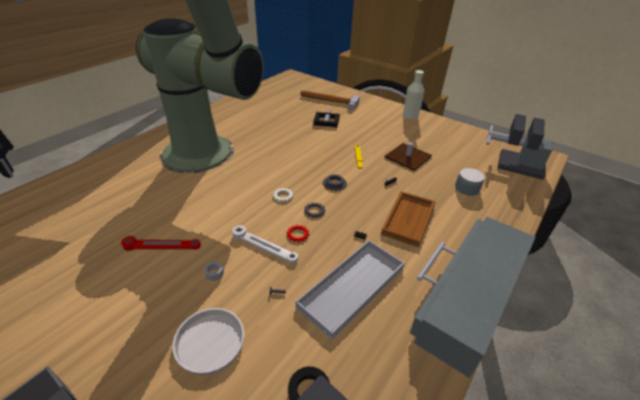

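View pics/top0.png

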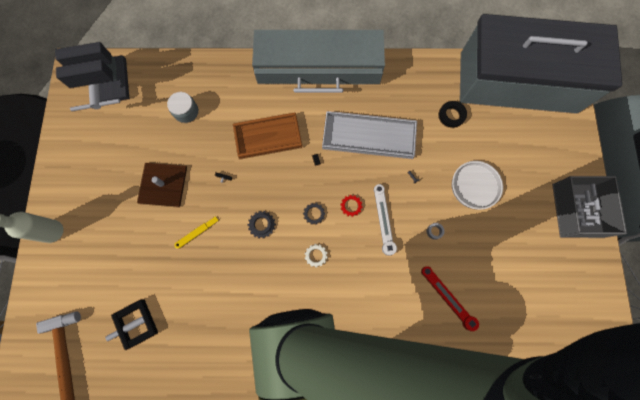

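The scene view shows the crank at about (265,246), the freewheel at (335,183), the dark cog at (314,210), the cup at (214,271), the lever at (359,157) and the stand at (408,156). In the top view they are at crank (384,220), freewheel (262,224), cog (314,213), cup (435,231), lever (197,232), stand (162,184), wooden tray (268,135), steel tray (370,134) and dish (478,184). Next I'll measure each one.

```bash
cat > h.py <<'E'
import numpy as np, cv2
from scipy.spatial.transform import Rotation as R
from bench import bot, solve_ik, imaging
M={n:imaging.camera_model(n) for n in("scene","top")}
def ray(n,uv):
    m=M[n];K=np.array(m["K"]);d=np.linalg.inv(K)@[uv[0],uv[1],1.]
    return np.array(m["position"]),R.from_euler("xyz",m["rotation"]).apply([d[0],-d[1],-d[2]])
def plane(n,uv,z):
    p,d=ray(n,uv);return (p+d*(z-p[2])/d[2])[:2]
def proj(n,P):
    m=M[n];c=R.from_euler("xyz",m["rotation"]).inv().apply(np.array(P)-m["position"])
    q=np.array(m["K"])@[c[0],-c[1],-c[2]];return q[:2]/q[2]
def tri(ua,ub):
    p,d=ray("top",ua);q,e=ray("scene",ub)
    d=d/np.linalg.norm(d);e=e/np.linalg.norm(e)
    s=np.linalg.lstsq(np.c_[d,-e],q-p,rcond=None)[0]
    return (p+d*s[0]+q+e*s[1])/2,np.linalg.norm(p+d*s[0]-q-e*s[1])
E
python3 - <<'E'
from h import *
np.set_printoptions(precision=1,suppress=True)
for k,(a,b,z) in dict(fw=((262,224),(335,183),10),cog=((314,213),(314,210),9),cup=((435,231),(214,271),10),dish=((478,184),(208,340),10),post=((157,181),(409,145),52),boss=((390,248),(239,232),20),eye=((379,188),(293,258),14)).items():
    print(k,plane("top",a,z),plane("scene",b,z),*tri(a,b))
for n in ("top","scene"):
    im=cv2.imread(f"pics/{n}0.png")
    boxes=[(130,100,330,260),(300,100,530,260)] if n=="top" else [(280,130,450,260),(150,210,420,390)]
    for i,(x0,y0,x1,y1) in enumerate(boxes):
        s=min(800/(x1-x0),600/(y1-y0)); cv2.imwrite(f"pics/c_{n}{i}.png",cv2.resize(im[y0:y1,x0:x1],None,fx=s,fy=s,interpolation=cv2.INTER_CUBIC)); print(n,i,s)
E
```

```text
fw [437.4 138. ] [446.  133.9] [439.9 140.4   2.8] 3.4287140831681855
cog [466.3   8.1] [469.7   4.7] [467.1   8.2   5.2] 0.012296827949578665
cup [ 422.  -293.2] [ 422.9 -291.7] [ 422.5 -292.4   10.2] 1.7613643177297469
dish [ 543.8 -411.1] [ 538.7 -405.4] [ 542.2 -407.6   16.8] 1.108941745784068
post [536.  393.7] [542.6 389.9] [538.7 397.3  46.4] 2.61849589935309
boss [ 378.2 -177.9] [ 385.7 -180.7] [ 379.7 -177.9   14. ] 2.93270598829564
eye [ 531.  -156.9] [ 535.7 -158.9] [ 532.8 -156.9    9.9] 1.8012357866484654
top 0 3.75
top 1 3.4782608695652173
scene 0 4.615384615384615
scene 1 2.962962962962963
```

View pics/c_top0.png

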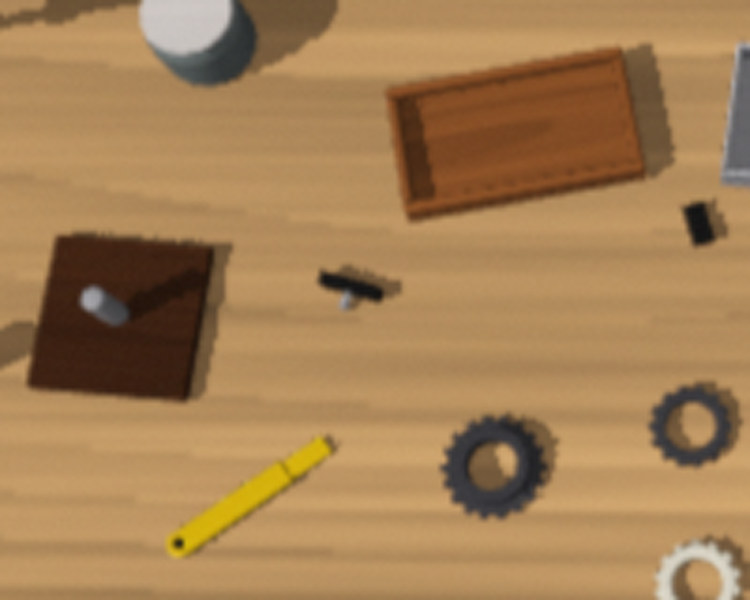

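View pics/c_top1.png

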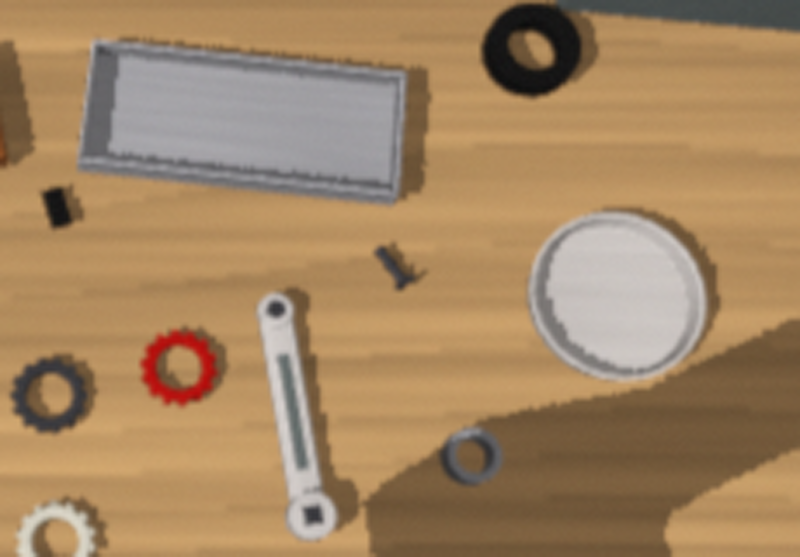

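View pics/c_scene0.png

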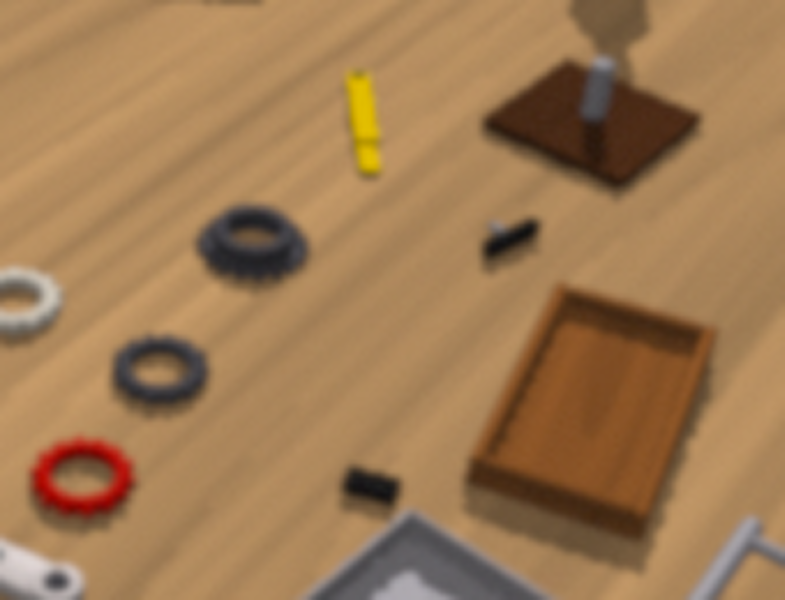

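```bash
python3 - <<'E'
from h import *
np.set_printoptions(precision=1,suppress=True)
def c(i,x,y):
    s,o=((3.75,130),(800/230,300))[i]; return ((x+.5)/s-.5+o,(y+.5)/s-.5+100)
def quad(i,pts,z,name):
    P=np.array([plane("top",c(i,*p),z) for p in pts]);L=[np.linalg.norm(P[k]-P[(k+1)%4]) for k in range(4)]
    e=(P[1]-P[0])+(P[2]-P[3]); print(name,P.mean(0),np.array(L),"side01 dir",np.degrees(np.arctan2(e[1],e[0])))
quad(0,[(388,92),(621,48),(645,175),(410,218)],20,"tool")
quad(1,[(96,42),(406,70),(393,200),(80,166)],22,"crankt")
quad(0,[(57,236),(213,248),(188,400),(28,385)],10,"stand")
for nm,i,p,z in [("posttop",0,(93,300),52),("postbase",0,(122,318),10),("dish",1,(619,296),18),("boss",1,(311,516),20),("eye",1,(275,308),14),("lev-",0,(178,543),8),("levtip",0,(331,443),5)]:
    print(nm,plane("top",c(i,*p),z))
def masks(n,lo,hi,roi,z,nm,space=cv2.COLOR_BGR2HSV):
    im=cv2.imread(f"pics/{n}0.png");x0,y0,x1,y1=roi
    h=cv2.cvtColor(cv2.resize(im[y0:y1,x0:x1],None,fx=4,fy=4,interpolation=cv2.INTER_CUBIC),space)
    m=cv2.inRange(h,lo,hi);cs,_=cv2.findContours(m,cv2.RETR_CCOMP,cv2.CHAIN_APPROX_NONE)
    for k in cs:
        if cv2.contourArea(k)<300: continue
        P=np.array([plane(n,((x+.5)/4-.5+x0,(y+.5)/4-.5+y0),z) for x,y in k[:,0]],np.float32)
        ctr,r=cv2.minEnclosingCircle(P);mr=cv2.minAreaRect(P)
        (mx,sx,a)=mr; print(n,nm,z,"circ",np.array(ctr),"D",2*r,"rect",np.array(mx),np.array(sx),a)
for z in(2,16): masks("top",(0,0,0),(180,255,85),(242,204,276,244),z,"fw")
for z in(2,16): masks("scene",(0,0,0),(180,255,85),(318,170,352,196),z,"fw")
masks("top",(0,0,0),(180,255,100),(299,198,330,228),9,"cog")
masks("scene",(0,0,0),(180,255,100),(299,198,330,222),9,"cog")
masks("top",(20,150,120),(35,255,255),(165,205,230,260),6,"lever")
masks("top",(0,0,60),(180,75,255),(420,215,450,248),20,"cup")
masks("top",(0,0,150),(180,60,255),(368,175,402,262),14,"crank")
E
```

```text
tool [672.2 132.2] [167.1  97.6 164.6  96. ] side01 dir -78.44649482657728
crankt [ 675.6 -135.6] [236.1 105.3 233.  101.4] side01 dir -95.8990167358718
stand [540.4 399.6] [109.8 108.2 110.1 106.7] side01 dir -94.75106543797102
posttop [539.5 400.4]
postbase [539.1 399.1]
dish [ 539.6 -406.4]
boss [ 378.2 -175.6]
eye [ 530.5 -156.1]
lev- [385.4 347. ]
levtip [453.7 251.1]
top fw 2 circ [439.2 140. ] D 69.33769989013672 rect [439.  140.5] [65.5 68.2] 43.54916000366211
top fw 2 circ [439.8 140.8] D 36.57688522338867 rect [439.7 140.8] [32.1 35.4] 28.011859893798828
top fw 16 circ [436.9 137.7] D 68.26757049560547 rect [436.6 138.2] [64.5 67.1] 43.549049377441406
top fw 16 circ [437.4 138.5] D 36.01190185546875 rect [437.4 138.4] [31.6 34.9] 28.01189422607422
scene fw 2 circ [437.7 144.2] D 74.27976989746094 rect [439.1 142.9] [64.5 71.6] 0.47778797149658203
scene fw 2 circ [434.1 148.6] D 27.80345916748047 rect [434.  148.7] [27.8 18.2] 38.87342834472656
scene fw 16 circ [447.8 128.5] D 72.64472198486328 rect [449.2 127.2] [63.1 70. ] 0.4777287542819977
scene fw 16 circ [444.3 132.8] 
[... 503 characters left out ...]
126.76853942871094 rect [417.  303.7] [ 21.  126.7] 36.7170295715332
top cup 20 circ [ 421.4 -290.5] D 44.618812561035156 rect [ 421.4 -290.6] [39.7 43.8] 22.962556838989258
top cup 20 circ [ 421.1 -290.9] D 24.348979949951172 rect [ 421.1 -290.7] [23.6 20.8] 42.986324310302734
top crank 14 circ [ 452. -166.] D 181.19309997558594 rect [ 452.2 -168.5] [181.2  36.1] 6.180761337280273
top crank 14 circ [ 379.9 -178.1] D 17.560930252075195 rect [ 380.  -178.2] [14.5 14.9] 9.671544075012207
top crank 14 circ [ 453.9 -165.6] D 85.11659240722656 rect [ 454.  -166.5] [85.1  9.9] 7.798716068267822
top crank 14 circ [ 529.7 -156.6] D 15.724474906921387 rect [ 530.  -156.9] [14.7 14.5] 62.4686164855957
```

Positions agree with the listed sizes: boss to eye measures 153 mm against 152, the cog 56, the freewheel 69 and the post top and base agree within 1 mm. Crank first, feeling for the counter to calibrate the fingertip height.

```bash
cat >> h.py <<'E'
FW=(438.5,140.5);COG=(467,7);CUP=(422,-291.5);STAND=(539.7,399.8);DISH=(539.6,-406.4)
CT=np.array((675.6,-135.6));TT=np.array((672.2,132.2))
def u(deg): return np.array([np.cos(np.radians(deg)),np.sin(np.radians(deg))])
CR=(np.array((379,-177))+np.array((530.5,-156.5)))/2
def best(x,y,z,psi):
    q0=bot.get_state()["qpos"];o=[]
    for k in(-2,-1,0,1,2):
        a=np.radians(psi)+k*np.pi
        if abs(a)>np.pi+.01: continue
        q=solve_ik([x,y,z],[np.pi,0,a])
        if q is not None:
            o.append((np.abs(np.array(q)-q0).max(),a))
    return min(o)[1]
def go(x,y,z,psi):
    a=best(x,y,z,psi); bot.move_ptp([x,y,z],[np.pi,0,a]); return a
def st(tag=""):
    s=bot.get_state();print(tag,"t%.1f"%s["t"],"tcp",s["tcp_pos"].round(1),"op %.3f"%s["opening"],"F",s["contact_force"].round(1))
    return s
def lz(z,sp=150,th=None):
    p=bot.get_state()["tcp_pos"]; return bot.movel([p[0],p[1],z],max_speed=sp,threshold=th)
E
python3 - <<'E'
from h import *
g=CR-12*u(7.5); print(g)
bot.grip(0.6,40)
go(*g,60,7.5); st("above")
print(lz(-8,40,4)); st("contact")
E
```

```text
[ 442.85266166 -168.31631431]
above t2.3 tcp [ 443.3 -169.3   60.4] op 0.602 F [-0.8 -0.8 -0.2]
True
contact t3.7 tcp [ 443.1 -169.2   -3.2] op 0.601 F [ 0.  -0.2  6.2]
```

```bash
python3 - <<'E'
from h import *
lz(2.5,60); bot.grip(0,60); st("gripped")
lz(90,150); st("lift")
t=CT-12*u(84.1)
go(*t,90,84.1); st("over")
cv2.imwrite("pics/cr1.png",imaging.capture("scene"))
E
```

```text
gripped t4.4 tcp [ 443.  -169.1    2.6] op 0.260 F [-1.   0.2  4.6]
lift t5.1 tcp [ 442.4 -168.8   89.2] op 0.257 F [ 0.2 -0.5 -3.3]
over t6.2 tcp [ 672.9 -147.4   88.6] op 0.255 F [-0.2  0.1 -3.2]
```

View pics/cr1.png

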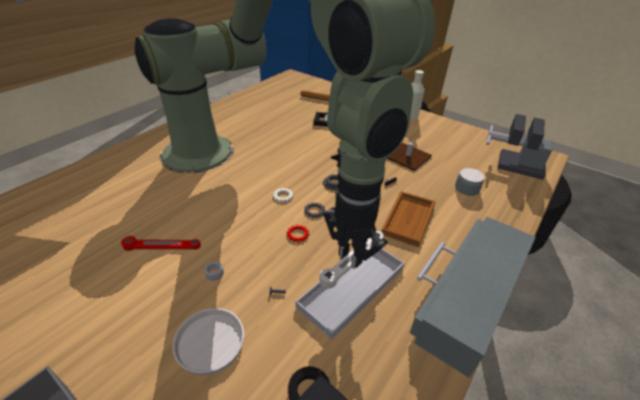

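The crank is held over the steel tray at (355,260), level and parallel to the tray.

```bash
python3 - <<'E'
from h import *
lz(20,150); print(lz(4,40,4)); st("down")
bot.grip(0.5); st("rel"); lz(110,200)
go(*CUP,60,0) if False else None
cv2.imwrite("pics/cr2.png",imaging.capture("top"))
# lever next: direction
d=-54; g=np.array((416.8,303.5))-7*u(d)
bot.grip(0.5); go(*g,60,d); st("lever above")
cv2.imwrite("pics/lv1.png",imaging.capture("scene"))
E
```

```text
True
down t7.2 tcp [ 674.2 -148.3    6.6] op 0.259 F [0.6 0.6 4.7]
rel t7.5 tcp [ 672.6 -147.8    5.1] op 0.498 F [1.1 0.9 0.2]
lever above t10.4 tcp [413.8 308.9  60.2] op 0.498 F [-0.3  0.4  0.2]
```

View pics/cr2.png

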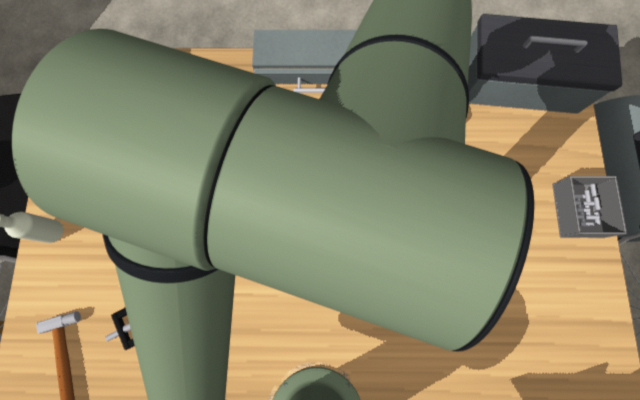

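View pics/lv1.png

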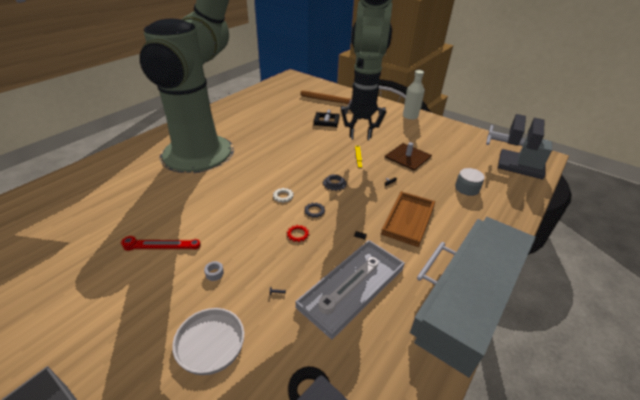

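The crank lies flat in the steel tray at about (350,283); I'll check its offset later. The gripper is above the lever.

```bash
python3 - <<'E'
from h import *
print(proj("scene",[413.8,308.9,62]))
lz(1.5,120); st("low"); bot.grip(0,40); st("grip"); lz(90,150); s=st("lift")
d=101.6
# grasp at lever x=-11 ; keep tray centre slightly offset whichever way round
t=TT
go(*t,80,d); st("over"); lz(25,150); print(lz(6,40,3)); st("down"); bot.grip(0.42); st("rel"); lz(110,200)
bot.grip(0.85); go(*FW,80,-60); st("fw above")
cv2.imwrite("pics/fw1.png",imaging.capture("scene"))
E
```

```text
[359.83758168 139.06199019]
low t11.1 tcp [414.2 308.7   1.7] op 0.500 F [-0.2  0.3 -0.5]
grip t11.4 tcp [414.7 309.2   2.5] op 0.194 F [-0.7  0.4  5.5]
lift t12.2 tcp [414.1 309.   89.4] op 0.191 F [ 0.1  0.5 -0.1]
over t13.4 tcp [671.  133.3  79.5] op 0.190 F [ 0.   0.3 -1.1]
True
down t14.3 tcp [671.  134.    9.7] op 0.193 F [ 0.8 -0.8  0.7]
rel t14.6 tcp [670.5 134.1   9.7] op 0.419 F [-0.5  0.7  0.7]
fw above t16.6 tcp [440.9 140.8  80.8] op 0.853 F [ 0.   0.6 -0.1]
```

View pics/fw1.png

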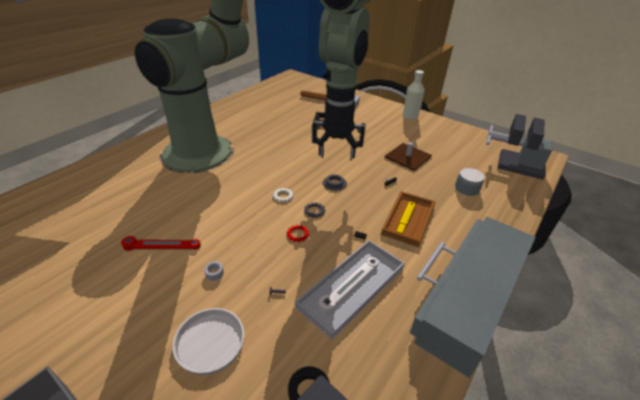

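The lever lies in the wooden tray at about (406,216). The gripper is over the freewheel at (335,183).

```bash
python3 - <<'E'
from h import *
lz(3.5,120,None); st("low"); bot.grip(0,60); st("grip"); lz(110,150); st("lift")
for n in("scene","top"): cv2.imwrite(f"pics/fw2{n}.png",imaging.capture(n))
E
```

```text
low t17.5 tcp [441.9 140.7   3.7] op 0.855 F [ 0.5 -0.3 -0.2]
grip t17.9 tcp [441.9 140.7   5. ] op 0.574 F [-2.7 -1.4 10.1]
lift t18.7 tcp [441.2 140.6 109.3] op 0.569 F [-0.1 -0.8 -3. ]
```

View pics/fw2scene.png

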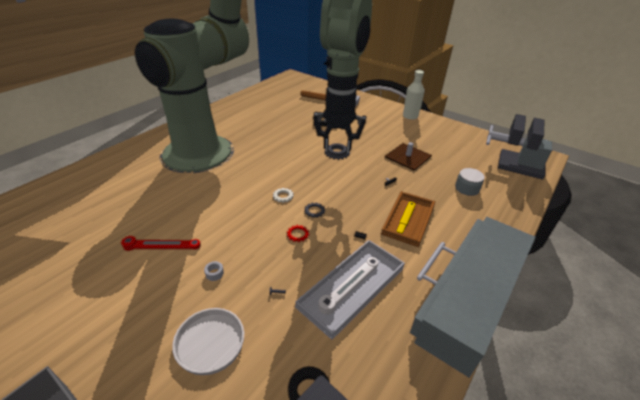

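Freewheel held level at (337,150). Now onto the post, slowing down with a force guard.

```bash
python3 - <<'E'
from h import *
go(*STAND,110,-60); st("over")
p=bot.get_state()["tcp_pos"]; bot.movel([*STAND,80],max_speed=150); st("80")
for n in("scene","top"): cv2.imwrite(f"pics/fw3{n}.png",imaging.capture(n)) 
im=cv2.imread("pics/fw3scene.png")[80:200,330:490]; cv2.imwrite("pics/fw3c.png",cv2.resize(im,None,fx=5,fy=5,interpolation=cv2.INTER_CUBIC))
E
```

```text
over t19.9 tcp [539.2 398.5 109.3] op 0.572 F [ 0.1 -0.5 -2.7]
80 t20.2 tcp [539.1 398.1  79.5] op 0.573 F [-0.7  0.8 -2.5]
```

View pics/fw3c.png

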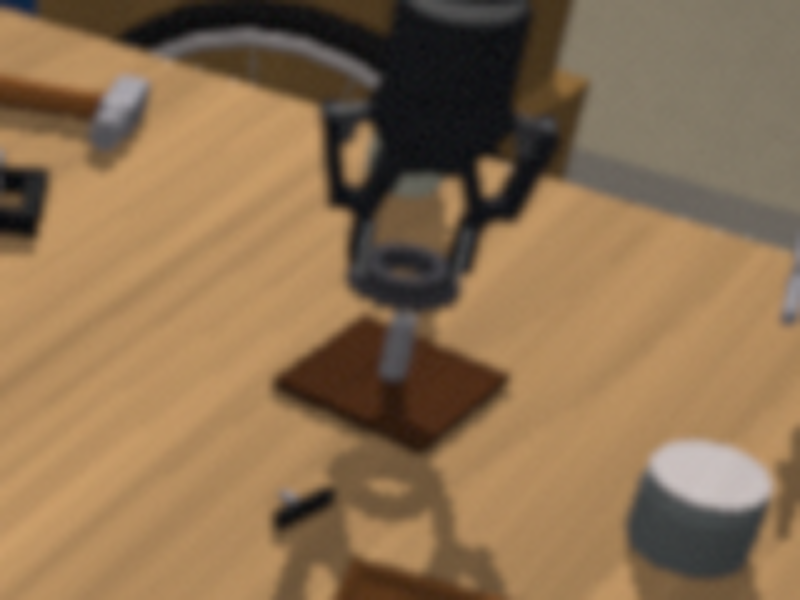

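View pics/fw3top.png

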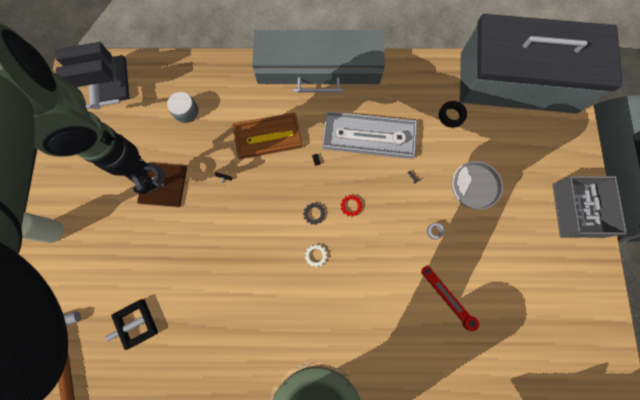

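The freewheel at crop (405,270) is centred above the post top at (404,318). In the top view the crank sits at (371,134) and the lever at (270,134), both inside their trays.

```bash
python3 - <<'E'
from h import *
bot.movel([*STAND,40],max_speed=80,threshold=10); st("40")
print(bot.movel([*STAND,10],max_speed=30,threshold=4)); st("down")
bot.grip(0.72); st("rel"); lz(120,150); bot.grip(0.9)
COGG=COG
go(*COG,80,75); st("cog above")
for n in("scene","top"): cv2.imwrite(f"pics/cg1{n}.png",imaging.capture(n))
im=cv2.imread("pics/cg1scene.png")[110:230,280:440]; cv2.imwrite("pics/cg1c.png",cv2.resize(im,None,fx=5,fy=5,interpolation=cv2.INTER_CUBIC))
E
```

```text
40 t21.0 tcp [539.6 399.8  39.6] op 0.573 F [ 0.1 -0.4 -3.3]
True
down t21.8 tcp [539.4 399.6  15.1] op 0.571 F [0.4 0.2 3.4]
rel t22.0 tcp [538.2 398.9  13.7] op 0.722 F [-0.3  0.2  0.5]
cog above t24.7 tcp [467.9   7.5  80.3] op 0.899 F [0.4 0.2 0.3]
```

View pics/cg1c.png

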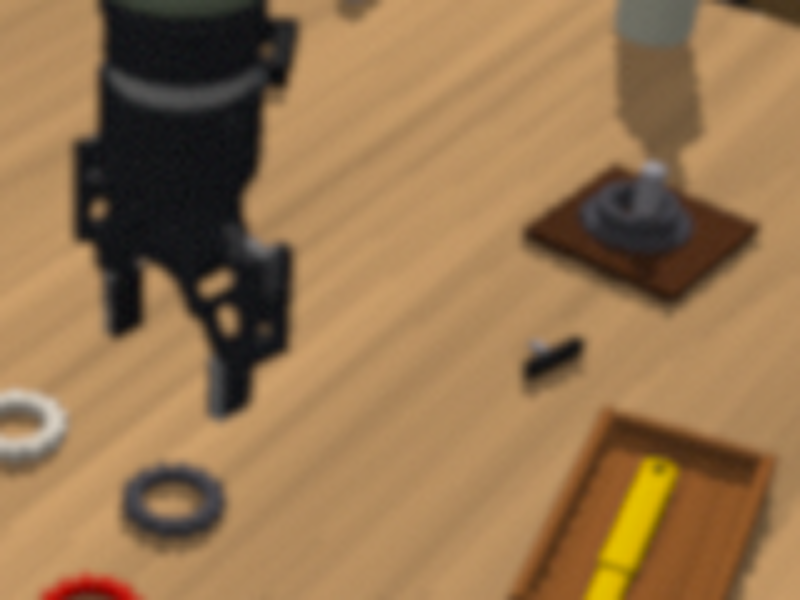

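The freewheel lies flat on the base around the post (crop (638,215)), slightly off-centre. I'll measure it, then take the cog at crop (172,502).

```bash
python3 - <<'E'
from h import *
np.set_printoptions(precision=1,suppress=True)
for z in (10,26,52): print(z,(proj("scene",[*STAND,z])-[280,110]+.5)*5-.5,(proj("scene",[STAND[0],STAND[1]+5,z])-[280,110]+.5)*5)
print("bore top ctr",plane("scene",((637+.5)/5-.5+280,(200+.5)/5-.5+110),26))
print("post top",plane("scene",((653+.5)/5-.5+280,(167+.5)/5-.5+110),52))
im=cv2.imread("pics/cg1top.png")[150:245,120:340]; cv2.imwrite("pics/cg1t.png",cv2.resize(im,None,fx=3.6,fy=3.6,interpolation=cv2.INTER_CUBIC))
E
```

```text
10 [637.5 226.3] [641.5 223.5]
26 [642.1 204.8] [646.2 202. ]
52 [649.9 168.9] [654.  166.2]
bore top ctr [534.6 402.9]
post top [540.2 403.1]
```

View pics/cg1t.png

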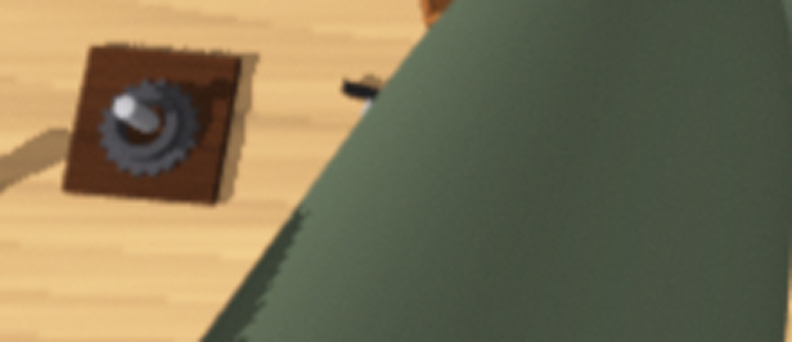

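```bash
python3 - <<'E'
from h import *
lz(-0.5,120); st("low"); bot.grip(0,40); st("grip"); lz(110,150); st("lift")
T=(538.3,400); go(*T,110,0); bot.movel([*T,85],max_speed=150); st("over")
im=imaging.capture("scene")[80:200,330:490]; cv2.imwrite("pics/cg2c.png",cv2.resize(im,None,fx=5,fy=5,interpolation=cv2.INTER_CUBIC))
E
```

```text
low t25.6 tcp [ 4.683e+02  7.800e+00 -2.000e-01] op 0.896 F [-0.4 -0.9  0.4]
grip t26.0 tcp [468.6   7.6   0.6] op 0.621 F [-0.4  0.3  5.2]
lift t26.9 tcp [467.9   7.7 109.4] op 0.618 F [-0.   0.4 -1.1]
over t28.6 tcp [537.8 398.4  84.2] op 0.628 F [-0.6  0.3 -0.7]
```

View pics/cg2c.png

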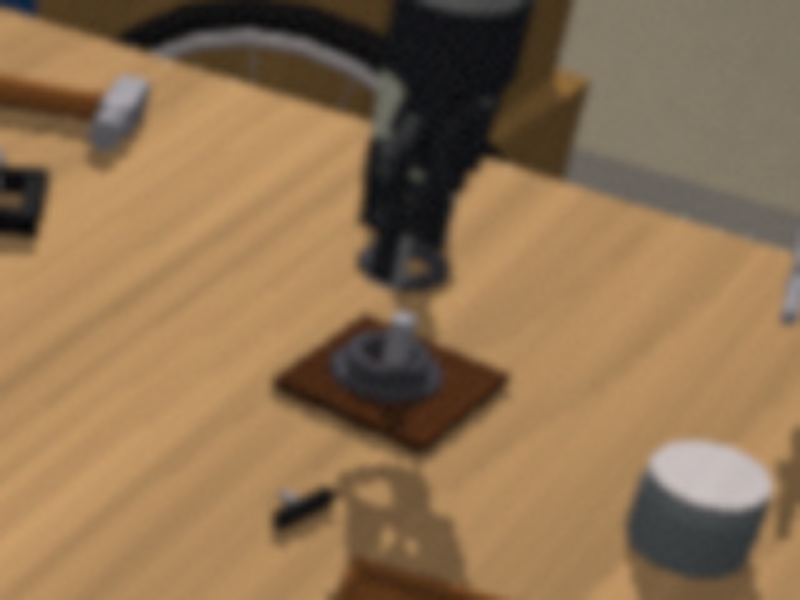

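The cog is level at crop (405,262), above the post top at (404,318).

```bash
python3 - <<'E'
from h import *
T=(538.3,400)
bot.movel([*T,45],max_speed=80,threshold=8); st("45")
print(bot.movel([*T,24],max_speed=30,threshold=3)); st("down")
bot.grip(0.75); st("rel"); lz(130,150); bot.grip(0.75)
go(*CUP,90,40); st("cup above")
for n in("scene","top"): cv2.imwrite(f"pics/cu1{n}.png",imaging.capture(n))
im=cv2.imread("pics/cu1scene.png")[110:190,350:460]; cv2.imwrite("pics/cu1c.png",cv2.resize(im,None,fx=6,fy=6,interpolation=cv2.INTER_CUBIC))
E
```

```text
45 t29.3 tcp [538.1 400.   44.6] op 0.620 F [ 0.3 -0.3 -1.3]
True
down t29.9 tcp [538.1 399.9  26.8] op 0.617 F [-0.9  0.5  4.2]
rel t30.2 tcp [537.2 399.4  25.6] op 0.752 F [-0.6 -0.2  0.1]
cup above t33.8 tcp [ 422.5 -291.    90. ] op 0.748 F [ 0.2  0.5 -0.2]
```

View pics/cu1c.png

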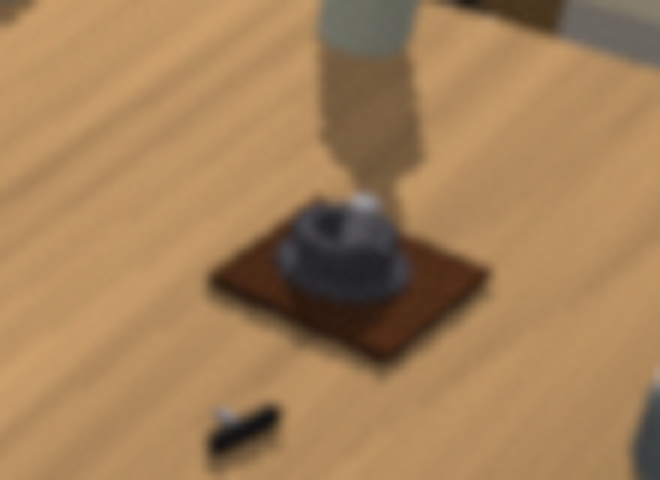

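View pics/cu1top.png

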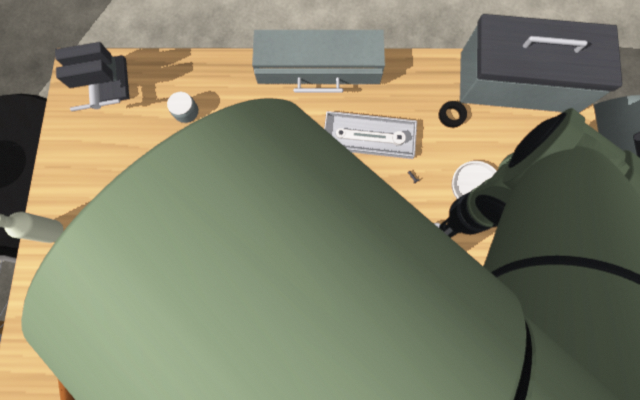

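View pics/cu1scene.png

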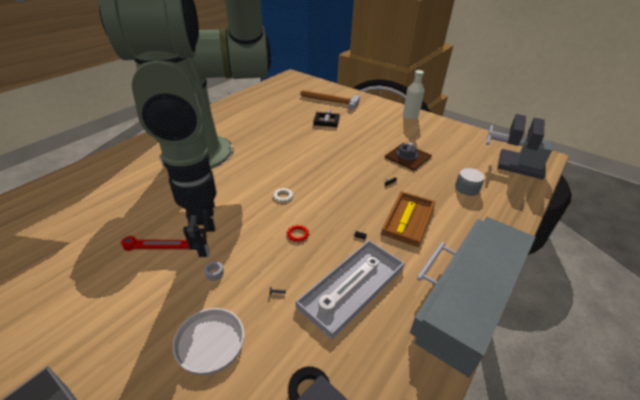

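The cog is stacked on the freewheel around the post at (407,153). The gripper is above the cup at (214,271).

```bash
python3 - <<'E'
from h import *
lz(4,120); st("low"); bot.grip(0,40); st("grip"); lz(90,150); st("lift")
go(*DISH,90,40); lz(30,150); print(lz(5,40,3)); st("down")
bot.grip(0.62); st("rel"); lz(150,150)
st("up"); go(450,-300,300,0); 
for n in("scene","top"): cv2.imwrite(f"pics/end{n}.png",imaging.capture(n))
im=cv2.imread("pics/endtop.png"); cv2.imwrite("pics/endtc.png",cv2.resize(im[100:260,130:330],None,fx=3.75,fy=3.75,interpolation=cv2.INTER_CUBIC))
st()
E
```

```text
low t34.7 tcp [ 422.9 -291.3    4.4] op 0.751 F [-0.3  1.   0.2]
grip t35.1 tcp [ 423.1 -291.6    5. ] op 0.441 F [0.  1.1 6.8]
lift t35.8 tcp [ 422.7 -291.2   89.4] op 0.442 F [-0.7 -0.3 -1. ]
True
down t37.6 tcp [ 538.  -404.7    8.7] op 0.441 F [-0.4  0.1  3. ]
rel t37.9 tcp [ 537.3 -404.1    8. ] op 0.623 F [ 0.3 -0.1 -0.1]
up t39.0 tcp [ 536.7 -403.6  148.9] op 0.619 F [-0.7  0.  -1. ]
 t39.9 tcp [ 450.  -300.3  298.1] op 0.620 F [-0.2 -0.6 -0.6]
```

View pics/endscene.png

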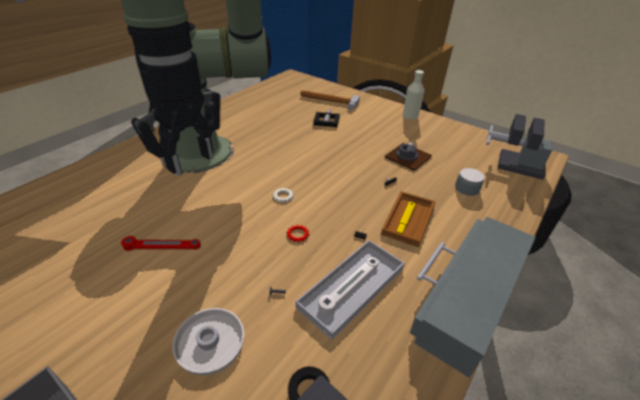

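View pics/endtop.png

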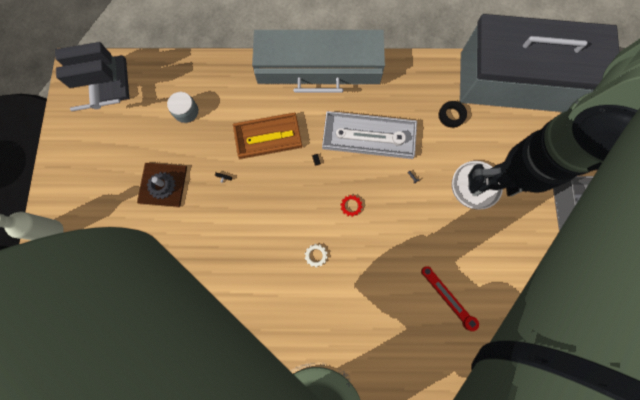

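```bash
python3 - <<'E'
from h import *
np.set_printoptions(precision=1,suppress=True)
b=plane("top",(400.5,137),24);e=plane("top",(341,132),18); print(b,e,np.linalg.norm(b-e),"crank rel tray",(b+e)/2-CT)
l=(plane("top",(249,140),16)+plane("top",(295,132),13))/2; print("lever mid rel",l-TT)
im=cv2.imread("pics/endtop.png")[155:215,125:200]; cv2.imwrite("pics/e1.png",cv2.resize(im,None,fx=10,fy=10,interpolation=cv2.INTER_CUBIC))
im=cv2.imread("pics/endscene.png")[130:180,375:440]; cv2.imwrite("pics/e2.png",cv2.resize(im,None,fx=12,fy=12,interpolation=cv2.INTER_CUBIC))
E
```

```text
[ 666.  -215.5] [682.1 -61.2] 155.12999779862292 crank rel tray [-1.6 -2.7]
lever mid rel [ -0.5 -11.9]
```

View pics/e1.png

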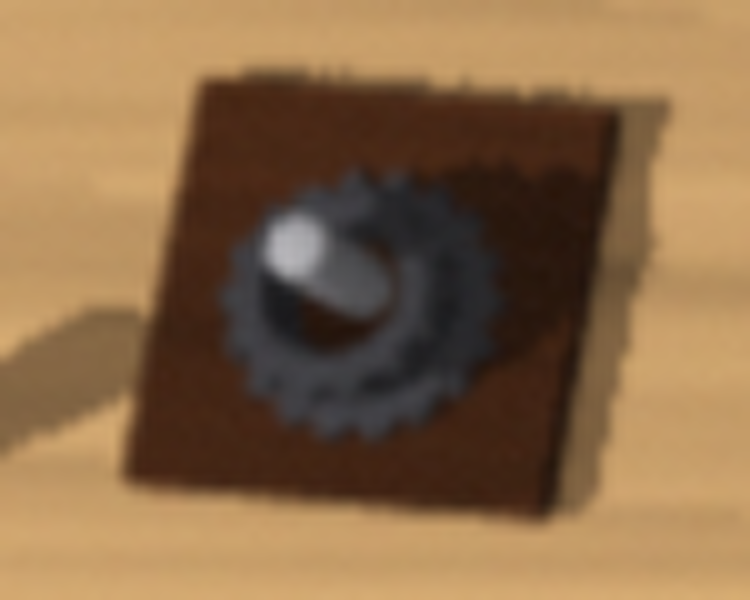

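View pics/e2.png

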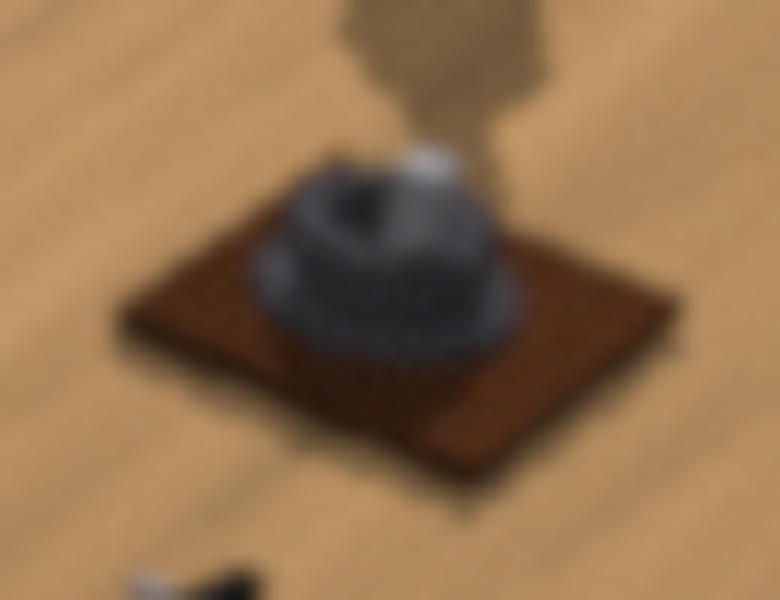

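The freewheel and cog lie flat and concentric enough around the post; the bore limits any offset to 9 mm. Crank, lever and cup are well inside their limits.

```bash
python3 - <<'E'
from h import *
bot.dwell(0.5); st(); bot.sign_off()
E
```

```text
t40.4 tcp [ 450.  -300.1  299.9] op 0.620 F [ 0.2 -0.6  0.9]
the job is handed in; nothing more can be done
```

All five parts are put away, everything is released, and I handed the job in at about 40 s of the 125 s allowed. `sign_off` gives no verdict, so these results come from my last pictures and readings.

| Part | Where it ended up | Check |
|---|---|---|
| Crank arm | Flat in the steel tray | About 3 mm from the tray centre; limits are 36 and 30 mm |
| Tire lever | Flat in the wooden tray | About 12 mm off along the long side; limit is 40 mm |
| Bearing cup | Standing on the dish floor | Released about 3 mm from the dish centre; limit is 47 mm |
| Freewheel | Toothed rim down on the stand base, around the post | About 5 mm off the post axis; limit is 13 mm |
| Flat cog | Flat on top of the freewheel, around the post | A few mm off the axis by eye; the bore allows at most 9 mm |

- **Contacts:** the freewheel touched down on the base and the cog on the freewheel within about 0.3 mm of the heights I expected. At the end the force on the tool was about 1 N, which is noise level, and the gripper was clear of everything.
- **Disagreements:** the two cameras differed by a few millimetres on some points, and the freewheel came down slightly off-centre. Both are within tolerance, so I mended nothing. No check failed.

The red and white look-alikes were not touched.

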